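# Unlock the lid stay and close the bread bin

## Robot

A 7-joint arm with a two-finger parallel gripper is mounted at the origin on a cart in front of the work surface, level with it; the furniture and walls round the work are solid. World frame = base frame: x ahead of the robot, y to its left, z up, the work surface at z = 0. Lengths are in mm, angles in rad, forces in N, time in s.
With the tool pointing down it reaches from about 400 to 900 mm from the base axis. Payload 5.6 kg.
Tool frame: the origin (TCP) lies midway between the tips of the shut fingers; the grasp point (between the pads) lies 19 mm behind it; z points along the fingers, y is the line along which they close (so a half turn about z gives the same grasp; the last joint's range is limited). The gripper opens to 92 mm and grips with 3 to 60 N. Pads are 20 mm wide; open, the fingers measure 128 mm over their backs; the gripper's body (75 mm by 189 mm) begins 69 mm behind the grasp point.
Start: joints at [-1.161, 0.468, -0.012, 1.603, 0.006, 1.071, -0.056], TCP at [284.405, 584.485, 214.592] pointing down, gripper open.
Joint ranges: [-2.53, 2.53], [-0.31, 2.02], [-1.57, 1.55], [0.28, 2.44], [-1.29, 4.43], [0.15, 1.84], [-2.92, 2.92]. Speed limits (rad/s): [2.57, 2.57, 3.14, 3.14, 3.14, 3.14, 3.14].

## Interface

Orientations are given as a rotation vector (axis times angle).
In Python, from cell import robot, grip, kin, viewer gives the robot as it stands. Calls block until the motion is done:
- robot.movep(position, orientation): joint-space move of the TCP to a pose.
- robot.servo_line(position, feed=150, rotation=None): straight line of the TCP; rotation=None keeps the orientation; feed is the mean speed in mm/s.
- robot.goto_joints(angles): joint-space move.
- grip(opening, newtons=None): opening from 0.0 (shut) to 1.0 (fully open); newtons is the grip in N (None keeps the last); returns when the fingers have stopped.
- robot.hold(seconds).
- kin.ik(position, orientation): joint angles nearest the present ones, or None.
- robot.observe(): the state.
- viewer.read_camera(name): name is "side" or "top"; returns the picture (400x640x3 uint8, red, green, blue); there is no depth.
- viewer.camera_info(name): a dict with "camera_matrix" (3x3 intrinsics, pixels), "R" (3x3) and "t" (3): a world point X has camera coordinates R X + t. Camera axes: x right, y down, z forward; pixel columns grow to the right and rows downward; lengths in mm; the calibration is good to about 2 mm. A picture is of the moment at which its call begins. camera_info takes no time and is no camera call.
A pose or a line that the arm cannot do raises robot.IKError and nothing moves.
- robot.job_done(): hands the job in; it is judged then, once.
Trained networks look in the newest picture that a camera, given by its name, has taken for a name from the list of things; names that differ only in an ending like _2 or _b are one class to them, and where a whole thing is asked for, a point or a joint stands for the part that bears it (a point fixed in the world has none). Each returns a list of dicts, best first, with "confidence" (0 to 1); they miss things now and then, are a little off and sometimes report something else, mostly with a low value. They report only what shows in the picture. A call takes as long as a camera call.
- viewer.silhouettes(name, camera): "mask" (400x640 bool, what is visible of it).
- viewer.pinpoint(name, camera): "at" ([x, y, z] in mm, in the coordinates of the camera as it stood for that picture, good to about 4 mm: a listed point, or the origin of a listed thing).
The state is a dict: "t": time; "joints": joint angles; "joint_velocities": joint speeds; "joint_torque": joint torques, N m; "tcp_pos": TCP position; "tcp_rot": TCP orientation; "contact_force": force on the tool from outside, world axes, zero at the start; "wrist_torque": the same for the moment, N m; "grip_width": opening from 0.0 (shut) to 1.0 (fully open); "grip_force": force on a finger pad.
Only numpy, scipy, OpenCV 4.12 (cv2) and the standard library are available. Lean on these libraries where they do the work, as an engineer would, in place of code of your own. Each camera call takes 0.05 s, during which the arm holds its last target. There are 200 camera calls.

## Task

The bread bin's lid stands open, locked by the folding stay on its right side: with the fingertips behind the stay's handle, push its knee forward and up past the straight line so that it unlocks (do not grip or squeeze the handle). Then lower the lid gently all the way down and press its front edge onto the rubber seal with about 12 N for half a second. Never push on the stay or the lid with more than 25 N, do not let the lid slam, and leave it shut with everything else where it is.

Things in the scene. Friction and masses are not known exactly. Their poses are not given: they have to be found in the camera images.
- bin: Plain light-wood bread bin, fixed to the worktop, 180 (x) x 210 (y) x 120 mm high, open at the top, walls 10 mm. Origin: centre of its underside; x points to its back (away from the robot), y to its left, z up. The lid's hinge axis runs along y at x = +85, z = 124 mm. The stay's fixed lower pivot is outside the right (-y) wall at x = -20, y = -109, z = 85 mm.
- lid (a joint): Lid angle in rad: 0 level (shut), 1.40 open (start); falls as the lid is lowered. The hinges are stiff (0.45 N m friction), so the unlocked lid stays where it is left; lowering it takes some 2 to 10 N at its front edge, most just after unlocking. It meets the seal somewhere between 0 and 0.05 rad.
- stay (a joint): Angle of the stay's knee in rad: 2.756 is the locked start (0.16 past straight, on its stop), 2.596 dead straight, falling to about 0 as the stay folds and the lid shuts. Locked, the lid cannot be pushed down. At 2.3 or less it is safely unlocked and folds on as the lid is lowered; it has friction (0.08 N m) and stays where it is left.
- handle_mid (a point): Middle of the stay's handle: a steel rod 12 mm thick sticking out 100 mm sideways from the knee along the bin's -y; this point is 193 mm from the bin's middle plane. It starts at x = +33, z = 151 mm in the bin's frame and moves on a circle of radius 84 mm about the lower pivot, up and to the front, over the top, to x = -98, z = 116 mm at lid shut. Unlocking takes 5 to 15 N, more if pushed on too far.
- stay_bar: The stay's upper bar with the handle rod; origin on the knee axis, rod along -y. Two steel bars (84 mm long, 14 mm wide) run from the knee to the lower pivot and to a pivot on the lid's right edge.
- lid_edge (a point): Point on the lid's upper (outer) face, mid-width, 170 mm from the hinge axis; the front edge is 17 mm farther on. At the start it faces the bin's back, 293 mm above the worktop. Shut, it lies right over the seal: a springy round rubber strip along the bin's front rim that yields 1 mm for each 12 N. The strip's height differs by up to 8 mm from bin to bin, so where the lid meets it must be felt.
- lid_board: The lid: a plain light-wood board 192 x 210 x 12 mm. Origin on the hinge axis, at the underside; x points from the front edge towards the hinge, z out of the upper face. It turns about its y axis.
- garlic_a: Garlic bulb, 56 mm, inside the bin; origin under its middle.
- garlic_b: Garlic bulb, 50 mm, inside the bin; origin under its middle.
- tin: Low round food tin, 75 mm wide, 58 mm high, on the worktop right of the bin; origin under its middle.
- spice: Spice jar with a lid, 44 mm wide, 105 mm high; origin under its middle.
- tea_box: Small tea carton, 58 x 102 x 88 mm; origin under its middle.
- bowl: Round bowl, 135 mm wide, 62 mm high, behind the bin; origin under its middle.

How it is judged (in metres and radians):
On the way, in this order (a step that is already met when the one before it is completed fails the run):
1. the stay's knee is pushed up past straight and unlocked (stay angle below 2.35 rad) while the lid is still up (lid angle above 1.0 rad) (value of joint stay below 2.35 rad and value of joint lid above 1 rad), for 0.1 s.
2. the lid is lowered to below 0.2 rad (value of joint lid below 0.2 rad).
3. the lid is pressed onto the seal with at least 7 N at the seal for 0.3 s (contact force between lid_board and bin above 7 N), for 0.3 s.
At the end, for the whole second after the job is handed in: The lid is shut on its seal (lid angle below 0.07 rad), the stay is folded (below 0.3 rad), the lid is at rest, after it has been pressed onto the seal with at least 7 N for 0.3 s (value of joint lid below 0.07 rad and value of joint stay below 0.3 rad and angular speed of lid_board below 0.05 rad/s); the robot touches nothing.
It fails at once if the lid is pushed with more than 25 N (contact force between lid_board and the arm above 25 N or contact force between lid_board and the fingers above 25 N).
It fails at once if the stay is pushed or squeezed with more than 25 N (contact force between stay_bar and the fingers above 25 N).
It fails at once if the lid slams (it turns down faster than 2 rad/s) (velocity of joint lid below -2 rad/s).
It fails at once if something else is disturbed (moved more than 25 mm) (distance of any of garlic_a, garlic_b, tin, spice, tea_box, bowl from where it was at the start of the episode above 0.025 m).
It also fails if it takes over 72 s, if anything falls off the work surface, if the arm or the gripper's body presses on something with over 40 N, if the wrist force passes 120 N, or if a joint passes its speed limit or range.

## Working session

There is one attempt and no reset: what is moved stays moved. The work goes in short steps, each a Python script; the robot and the scene stay as the last script left them, time stands still between calls to the robot, and variables do not carry over. Pictures are saved under pics/ and viewed, at most 10 in all, crops included, and the job is handed in when it is done.

```bash
mkdir -p pics; ls; cat > h.py <<'E'
import numpy as np, cv2
from cell import robot, grip, kin, viewer
def world(p,cam):
    i=viewer.camera_info(cam); return np.array(i["R"]).T@(np.array(p)-np.array(i["t"]))
E
python3 - <<'E'
from h import *
for c in("side","top"):
    im=viewer.read_camera(c); cv2.imwrite(f"pics/{c}0.png",im[:,:,::-1])
    i=viewer.camera_info(c); print(c,(-np.array(i["R"]).T@i["t"]).round(),np.array(i["R"])[2].round(2))
    for n in["bin","lid_board","lid_edge","handle_mid","stay_bar","tin","spice","tea_box","bowl","garlic_a"]:
        print(n,[(world(d["at"],c).round(1).tolist(),round(d["confidence"],2)) for d in viewer.pinpoint(n,c)[:3]])
s=robot.observe(); print(s)
E
```

```text
pics
side [ 551. -564. 1326.] [-0.01  0.48 -0.87]
bin [([485.1, 416.1, -2.2], 0.78)]
lid_board [([575.9, 414.0, 122.9], 0.8)]
lid_edge [([558.3, 414.3, 296.4], 0.66), ([447.3, 380.2, 13.0], 0.24)]
handle_mid [([514.5, 221.7, 152.0], 0.63), ([448.9, 379.2, 10.7], 0.3)]
stay_bar [([521.4, 295.5, 147.7], 0.68)]
tin [([417.6, 9.3, 1.3], 0.74)]
spice [([421.4, -109.6, 0.0], 0.69)]
tea_box [([428.2, -253.8, 1.4], 0.78)]
bowl [([714.9, 281.4, 1.6], 0.57)]
garlic_a [([527.3, 475.4, 9.3], 0.61), ([449.6, 380.6, 14.2], 0.53)]
top [ 427.  132. 1407.] [ 0.1  -0.01 -1.  ]
bin [([491.5, 412.2, -4.8], 0.89)]
lid_board [([581.8, 408.5, 125.6], 0.92)]
lid_edge [([555.7, 419.5, 295.2], 0.6), ([533.0, 472.4, 15.5], 0.36)]
handle_mid [([519.0, 225.5, 154.0], 0.51)]
stay_bar [([520.4, 299.0, 148.5], 0.47)]
tin [([415.9, 5.0, 1.2], 0.7)]
spice [([422.6, -112.2, 2.7], 0.5)]
tea_box [([433.4, -255.7, 1.6], 0.73)]
bowl [([719.5, 280.1, -0.3], 0.97)]
garlic_a [([533.7, 471.8, 13.5], 0.72), ([448.7, 377.3, 7.2], 0.6)]
{'t': 1.1, 'joints': array([-1.16101026,  0.46749384, -0.011588  ,  1.60268996,  0.00603454,
        1.0713785 , -0.05628426]), 'joint_velocities': array([-0.00120771, -0.00051176, -0.00055086, -0.00014706, -0.00155735,
        0.00110483,  0.00043577]), 'joint_torque': array([ 1.10187409e-04, -5.20436454e+01, -1.28668343e-02, -2.44056469e+01,
       -5.66813035e-02,  1.15197882e-02,  3.52767722e-05]), 'tcp_pos': array([284.42054691, 584.49320498, 214.60053228]), 'tcp_rot': array([7.05231771e-01, 3.06132574e+00, 8.02019782e-05]), 'contact_force': array([ 0.12231193,  0.21136252, -0.30674006]), 'wrist_torque': array([ 0.00090958, -0.01734134,  0.00946368]), 'grip_force': 0.0, 'grip_width': 0.9990273080029282}
```

View pics/side0.png

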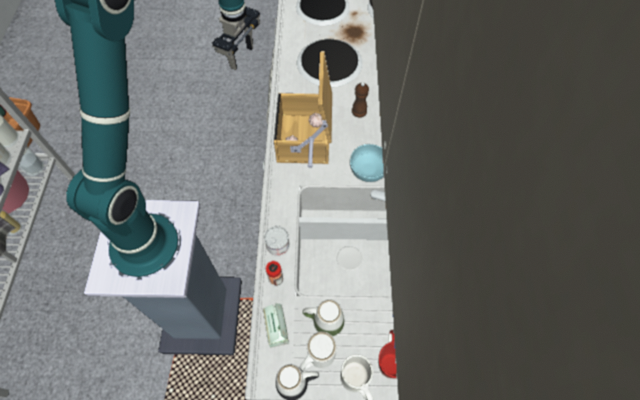

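View pics/top0.png

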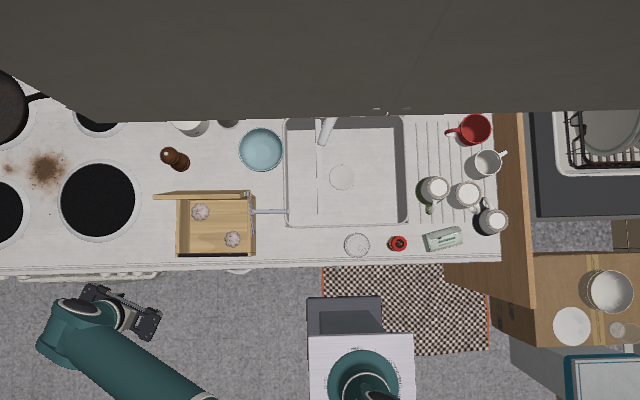

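```bash
python3 - <<'E'
from h import *
from scipy.optimize import least_squares
L={"bin":(0,0),"lid_board":(85,0),"lid_edge":(67.9,0),"handle_mid":(33,-193),"stay_bar":(33,-117)}
M={}
for c in("side","top"):
  for k in range(3):
    viewer.read_camera(c)
    for n in L:
        d=viewer.pinpoint(n,c)
        if d and d[0]["confidence"]>.4: M.setdefault(n,[]).append(world(d[0]["at"],c))
for n in M: print(n,len(M[n]),np.mean(M[n],0).round(1),np.std(M[n],0).round(1))
P=[(L[n],p[:2]) for n in M if n!="stay_bar" for p in M[n]]
def f(q):
    R=np.array([[np.cos(q[2]),-np.sin(q[2])],[np.sin(q[2]),np.cos(q[2])]])
    return np.concatenate([R@a+q[:2]-b for a,b in P])
r=least_squares(f,[488,414,0],loss='soft_l1'); print(r.x)
np.save("bin.npy",r.x)
# project model to check
def proj(c,X):
    i=viewer.camera_info(c);y=np.array(i["camera_matrix"])@(np.array(i["R"])@X+i["t"]);return y[:2]/y[2]
R=np.array([[np.cos(r.x[2]),-np.sin(r.x[2])],[np.sin(r.x[2]),np.cos(r.x[2])]])
for c in("side","top"):
    im=viewer.read_camera(c)[:,:,::-1].copy()
    for l in[(-90,-105,120),(-90,105,120),(-90,-105,0),(90,-105,120),(90,105,120),(33,-193,151),(33,-217,151)]:
        u=proj(c,np.r_[R@l[:2]+r.x[:2],l[2]]);cv2.circle(im,tuple(int(v) for v in u.round()),1,(0,0,255),-1)
    u=proj(c,np.array([500,330,130])).astype(int)
    x0=min(max(u[0]-100,0),440);y0=min(max(u[1]-80,0),240)
    cv2.imwrite(f"pics/{c}1.png",cv2.resize(im[y0:y0+160,x0:x0+200],None,fx=3.5,fy=3.5,interpolation=2))
E
```

```text
bin 6 [487.5 414.5  -2.5] [2.2 1.5 2.9]
lid_board 5 [535.6 320.8  76.3] [ 61.1 216.1  59.8]
lid_edge 6 [557.3 416.4 294.6] [1.2 4.4 0.8]
stay_bar 5 [520.7 298.9 149.1] [1.2 4.2 1.3]
handle_mid 5 [517.1 222.7 151.8] [3.  1.4 1.4]
[ 4.88854399e+02  4.15331327e+02 -1.95409174e-02]
```

```bash
cd pics; python3 -c "
import cv2;a=cv2.imread('side1.png');b=cv2.imread('top1.png')
cv2.imwrite('both.png',cv2.resize(cv2.hconcat([a,b]),(800,320),interpolation=3))"
```

```text
(no output)
```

View pics/both.png

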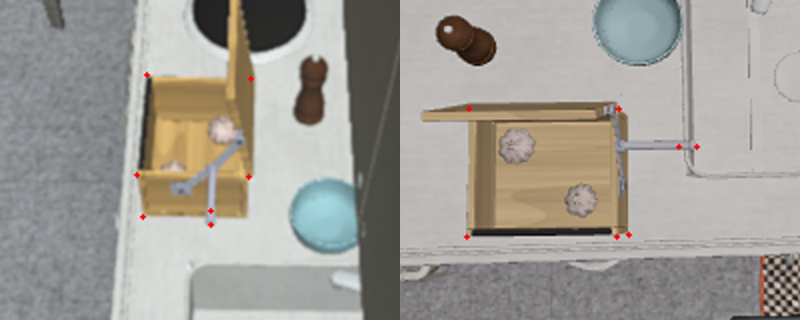

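```bash
cat >> h.py <<'E'
from scipy.spatial.transform import Rotation as Ro
q=np.load("bin.npy"); 
def W(x,y,z): c,s=np.cos(q[2]),np.sin(q[2]); return np.array([q[0]+c*x-s*y,q[1]+s*x+c*y,z])
def down(a):  # tool y at angle a from bin x
    a=a+q[2]; y=np.array([np.cos(a),np.sin(a),0]); z=np.array([0,0,-1.]); return Ro.from_matrix(np.c_[np.cross(y,z),y,z]).as_rotvec()
def F(): return np.array(robot.observe()["contact_force"])
E
python3 - <<'E'
from h import *
for p in [W(75,-193,430),W(75,-193,128),W(45,-193,140),W(100,0,280),W(100,0,430),W(-60,0,135),W(-60,0,300)]:
    for a in(0,np.pi,np.pi/2,-np.pi/2):
        j=kin.ik(p,down(a)); print(p.round(),round(a,2),None if j is None else np.round(j,2))
E
```

```text
[560. 221. 430.] 0 [-0.74  0.25  0.39  1.44 -0.1   1.46 -0.36]
[560. 221. 430.] 3.14 [-0.35  0.26 -0.1   1.42  0.03  1.47  2.67]
[560. 221. 430.] 1.57 [-0.54  0.25  0.14  1.43 -0.03  1.46  1.15]
[560. 221. 430.] -1.57 [-0.92  0.27  0.64  1.45 -0.16  1.47 -1.87]
[560. 221. 128.] 0 [-0.69  0.5   0.34  1.81 -0.21  0.87 -0.27]
[560. 221. 128.] 3.14 [-0.22  0.51 -0.28  1.78  0.18  0.88  2.54]
[560. 221. 128.] 1.57 [-0.46  0.49  0.04  1.8  -0.03  0.86  1.14]
[560. 221. 128.] -1.57 [-0.89  0.54  0.61  1.83 -0.39  0.89 -1.69]
[530. 221. 140.] 0 [-0.73  0.44  0.35  1.87 -0.19  0.86 -0.3 ]
[530. 221. 140.] 3.14 [-0.24  0.45 -0.27  1.84  0.15  0.87  2.54]
[530. 221. 140.] 1.57 [-0.49  0.43  0.05  1.86 -0.03  0.86  1.12]
[530. 221. 140.] -1.57 [-0.93  0.48  0.62  1.89 -0.35  0.89 -1.73]
[589. 413. 280.] 0 [-0.86  0.55  0.32  1.35 -0.17  1.27 -0.56]
[589. 413. 280.] 3.14 [-0.46  0.57 -0.32  1.32  0.18  1.28  2.34]
[589. 413. 280.] 1.57 [-0.66  0.54 -0.    1.34  0.    1.26  0.89]
[589. 413. 280.] -1.57 [-1.05  0.59  0.64  1.37 -0.35  1.29 -1.99]
[589. 413. 430.] 0 [-0.86  0.5   0.34  1.11 -0.16  1.56 -0.57]
[589. 413. 430.] 3.14 [-0.5   0.51 -0.27  1.07  0.13  1.57  2.38]
[589. 413. 430.] 1.57 [-0.67  0.49  0.02  1.09 -0.01  1.56  0.9 ]
[589. 413. 430.] -1.57 [-1.02  0.53  0.64  1.12 -0.31  1.58 -2.04]
[429. 417. 135.] 0 [-1.02  0.47  0.25  1.82 -0.15  0.87 -0.72]
[429. 417. 135.] 3.14 [-0.54  0.51 -0.37  1.78  0.23  0.9   2.1 ]
[429. 417. 135.] 1.57 [-0.79  0.47 -0.05  1.8   0.03  0.87  0.7 ]
[429. 417. 135.] -1.57 [-1.27  0.52  0.59  1.83 -0.36  0.9  -2.11]
[429. 417. 300.] 0 [-1.05  0.31  0.29  1.65 -0.09  1.2  -0.77]
[429. 417. 300.] 3.14 [-0.57  0.33 -0.33  1.62  0.11  1.21  2.2 ]
[429. 417. 300.] 1.57 [-0.79  0.31 -0.04  1.64  0.01  1.2   0.71]
[429. 417. 300.] -1.57 [-1.29  0.33  0.59  1.67 -0.19  1.2  -2.24]
```

```bash
python3 - <<'E'
from h import *
p=robot.observe()["tcp_pos"]
grip(0.0,10)
robot.servo_line([p[0],p[1],430],feed=250)
robot.movep(W(75,-193,430),down(0)); print(robot.observe()["t"],F())
robot.servo_line(W(75,-193,130),feed=200)
robot.hold(.3); f0=F(); np.save("f0.npy",f0)
x=75.; 
while x>50:
    x-=2; robot.servo_line(W(x,-193,130),feed=40); f=F()-f0
    if -f[0]>2 or f[0]>2: break
s=robot.observe(); print("contact",x,f.round(1),s["t"],s["tcp_pos"].round(1),s["grip_width"])
for c in("side","top"): cv2.imwrite(f"pics/c_{c}.png",viewer.read_camera(c)[:,:,::-1])
a,b=[cv2.imread(f"pics/c_{c}.png") for c in("side","top")]
cv2.imwrite("pics/c.png",cv2.resize(cv2.hconcat([a[40:240,200:440],b[120:320,150:390]]),(800,333)))
E
```

```text
7.025 [0.216456   0.34702161 0.43776608]
contact 71.0 [ 2.3  0.4 -0.1] 9.475 [555.9 221.  130. ] 0.003713200111597991
```

View pics/c.png

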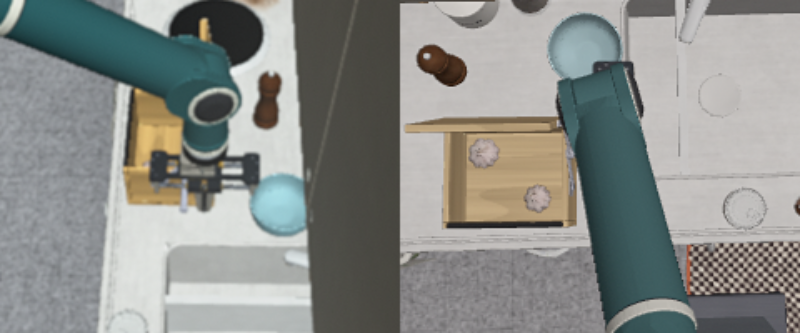

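```bash
python3 - <<'E'
from h import *
f0=np.load("f0.npy"); robot.hold(.15); print((F()-f0).round(1))
x=71.
while x>45:
    x-=1; robot.servo_line(W(x,-193,130),feed=25); robot.hold(.06); f=F()-f0
    if np.linalg.norm(f[:2])>2: break
print("contact",x,f.round(1))
th0=np.arctan2(66,53); r=84.6; log=[]
for d in np.arange(.015,.33,.015):
    o=np.array([r*(np.cos(th0+d)-np.cos(th0)),r*(np.sin(th0+d)-np.sin(th0))])
    robot.servo_line(W(x+o[0],-193,130+o[1]),feed=25); f=F()-f0; log.append((round(d,3),*f.round(1)))
    if np.linalg.norm(f)>19: print("STOP");break
print(*log,sep="\n"); print(robot.observe()["t"])
for c in("side","top"):
    im=viewer.read_camera(c)
    for n in("handle_mid","lid_edge","stay_bar"): print(c,n,[(world(d["at"],c).round(1).tolist(),round(d["confidence"],2)) for d in viewer.pinpoint(n,c)[:1]])
E
```

```text
[ 0.6  0.1 -0.5]
contact 53.0 [ 4.1  1.1 -1.7]
(np.float64(0.015), np.float64(3.5), np.float64(1.0), np.float64(-1.8))
(np.float64(0.03), np.float64(4.6), np.float64(0.6), np.float64(-1.2))
(np.float64(0.045), np.float64(3.8), np.float64(-0.1), np.float64(-0.5))
(np.float64(0.06), np.float64(4.1), np.float64(-1.0), np.float64(0.7))
(np.float64(0.075), np.float64(3.8), np.float64(-0.5), np.float64(0.3))
(np.float64(0.09), np.float64(3.2), np.float64(-0.2), np.float64(0.7))
(np.float64(0.105), np.float64(3.3), np.float64(-0.5), np.float64(-0.2))
(np.float64(0.12), np.float64(2.7), np.float64(-0.3), np.float64(-0.7))
(np.float64(0.135), np.float64(3.7), np.float64(0.3), np.float64(-1.8))
(np.float64(0.15), np.float64(2.7), np.float64(-0.9), np.float64(-2.0))
(np.float64(0.165), np.float64(3.6), np.float64(0.0), np.float64(-2.9))
(np.float64(0.18), np.float64(3.9), np.float64(-0.0), np.float64(-3.0))
(np.float64(0.195), np.float64(3.7), np.float64(-0.4), np.float64(-2.4))
(np.float64(0.21), np.float64(3.6), np.float64(0.2), np.float64(-1.5))
(np.float64(0.225), np.float64(3.5), np.float64(-0.2), np.float64(-3.4))
(np.float64(0.24), np.float64(3.8), np.float64(-0.5), np.float64(-1.8))
(np.float64(0.255), np.float64(3.8), np.float64(0.3), np.float64(-1.9))
(np.float64(0.27), np.float64(3.9), np.float64(0.3), np.float64(-2.7))
(np.float64(0.285), np.float64(4.0), np.float64(-0.4), np.float64(-2.5))
(np.float64(0.3), np.float64(4.2), np.float64(-0.3), np.float64(-2.5))
(np.float64(0.315), np.float64(3.4), np.float64(-0.6), np.float64(-2.7))
20.525
side handle_mid []
side lid_edge [([550.8, 412.9, 292.0], 0.58)]
side stay_bar []
top handle_mid [([548.4, 421.3, 292.5], 0.75)]
top lid_edge [([548.6, 418.0, 294.9], 0.66)]
top stay_bar []
```

```bash
python3 - <<'E'
from h import *
f0=np.load("f0.npy"); x=53.;th0=np.arctan2(66,53); r=84.6; log=[]
for d in np.arange(.33,.401,.0175):
    o=np.array([r*(np.cos(th0+d)-np.cos(th0)),r*(np.sin(th0+d)-np.sin(th0))])
    robot.servo_line(W(x+o[0],-193,130+o[1]),feed=25); f=F()-f0; log.append((round(d,3),*f.round(1)))
    if np.linalg.norm(f)>19: print("STOP");break
print(log[-1]); robot.hold(.2)
robot.servo_line(W(x+o[0]+35,-193,130+o[1]),feed=80)
robot.servo_line(W(x+o[0]+35,-193,420),feed=250)
robot.movep(W(120,0,420),down(np.pi/2)); print(robot.observe()["t"])
for c in("side","top"):
    im=viewer.read_camera(c); cv2.imwrite(f"pics/d_{c}.png",im[:,:,::-1])
    for n in("handle_mid","lid_edge","stay_bar","bowl"): print(c,n,[(world(d["at"],c).round(1).tolist(),round(d["confidence"],2)) for d in viewer.pinpoint(n,c)[:1]])
a,b=[cv2.imread(f"pics/d_{c}.png") for c in("side","top")]
cv2.imwrite("pics/d.png",cv2.resize(cv2.hconcat([a[40:240,200:440],b[120:320,150:390]]),(800,333)))
E
```

```text
(np.float64(0.4), np.float64(4.5), np.float64(0.6), np.float64(-2.5))
25.425
side handle_mid [([481.9, 222.8, 169.2], 0.47)]
side lid_edge [([544.2, 411.4, 290.0], 0.7)]
side stay_bar [([492.8, 298.5, 163.1], 0.49)]
side bowl [([711.8, 281.9, 2.4], 0.58)]
top handle_mid [([489.1, 227.2, 166.3], 0.71)]
top lid_edge [([539.2, 419.1, 290.5], 0.65)]
top stay_bar [([420.8, 3.5, 1.5], 0.65)]
top bowl [([722.5, 280.6, 1.0], 0.64)]
```

View pics/d.png

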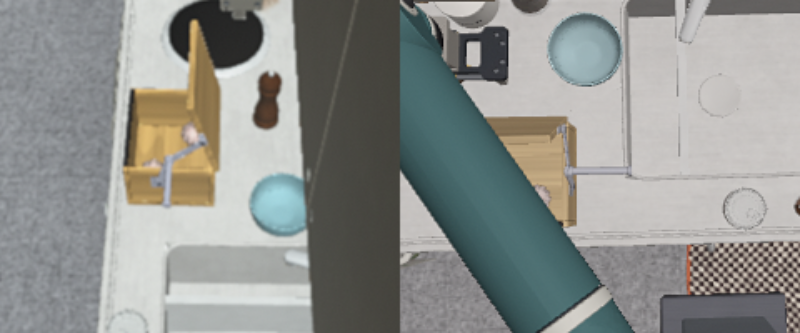

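```bash
python3 - <<'E'
from h import *
robot.hold(.3); f0=F(); np.save("f1.npy",f0)
def P(t,R=172,w=10): return W(85-R*np.cos(t)+12*np.sin(t)+w,0,124+R*np.sin(t)+12*np.cos(t))
t=1.50; a=P(t); robot.servo_line([*a[:2],a[2]+40] if 0 else W(100,0,a[2]),feed=150)
robot.servo_line(a,feed=60); robot.hold(.1); print((F()-f0).round(1))
log=[];con=None
while t>.14:
    t-=.02 if con is None else .04
    robot.servo_line(P(t),feed=45); f=F()-f0
    n=f[0]*np.sin(t)+f[2]*np.cos(t); log.append((round(t,2),round(n,1),*f.round(1).tolist()))
    if con is None and n>2: con=t
    if np.linalg.norm(f)>18: print("STOP");break
    if t<1.0 and n<.5: print("lost");break
print(con); print(*log,sep="\n"); print(robot.observe()["t"],robot.observe()["tcp_pos"])
cv2.imwrite("pics/e.png",viewer.read_camera("side")[40:240,200:440,::-1])
d=viewer.pinpoint("lid_edge","side")[:1]; print([(world(k["at"],"side").round(1),k["confidence"]) for k in d])
E
```

```text
[ 0.   1.2 -0.5]
lost
1.2999999999999998
(1.48, np.float64(0.3), 0.2, 0.5, 0.6)
(1.46, np.float64(-0.2), -0.0, 1.1, -1.2)
(1.44, np.float64(-0.3), -0.3, 1.0, -0.4)
(1.42, np.float64(0.1), 0.2, 0.5, -0.5)
(1.4, np.float64(0.7), 0.7, 0.1, -0.0)
(1.38, np.float64(-0.3), -0.3, 0.2, -0.1)
(1.36, np.float64(-0.6), -0.5, 1.0, -0.6)
(1.34, np.float64(0.4), 0.5, 0.3, -0.6)
(1.32, np.float64(-0.3), -0.3, 1.4, 0.3)
(1.3, np.float64(2.1), 2.1, 0.7, 0.2)
(1.26, np.float64(2.6), 2.9, -1.0, -0.6)
(1.22, np.float64(1.6), 2.0, -0.2, -0.7)
(1.18, np.float64(1.1), 1.3, -1.3, -0.2)
(1.14, np.float64(1.2), 1.2, -0.3, 0.3)
(1.1, np.float64(0.9), 1.0, 0.0, -0.0)
(1.06, np.float64(0.6), 0.7, -0.3, -0.0)
(1.02, np.float64(-0.1), 0.5, 1.9, -1.0)
(0.98, np.float64(0.8), 0.4, -0.7, 0.9)
(0.94, np.float64(0.1), -0.0, 1.2, 0.2)
32.7583 [491.40526085 415.31801466 269.63081742]
[(array([484.8, 415.4, 266.6]), 0.71)]
```

View pics/e.png

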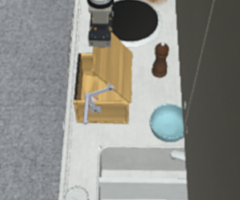

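```bash
python3 - <<'E'
from h import *
f0=np.load("f1.npy")
def P(t,R=172,w=10): return W(85-R*np.cos(t)+12*np.sin(t)+w,0,124+R*np.sin(t)+12*np.cos(t))
t=.94; log=[]
while t>.12:
    t-=.04; robot.servo_line(P(t),feed=45); f=F()-f0
    log.append((round(t,2),*f.round(1).tolist()))
    if np.linalg.norm(f)>18: print("STOP");break
print(*log,sep="\n"); print(robot.observe()["t"],robot.observe()["tcp_pos"])
for c in("side","top"):
    viewer.read_camera(c)
    for n in("lid_edge","handle_mid"):print(c,n,[(world(k["at"],c).round(1),k["confidence"]) for k in viewer.pinpoint(n,c)[:1]])
E
```

```text
(0.9, 0.3, 1.3, 0.1)
(0.86, -0.8, 0.6, 0.1)
(0.82, 0.0, 1.1, 1.0)
(0.78, -0.1, 0.9, 0.8)
(0.74, -0.0, 1.5, -0.0)
(0.7, -0.7, 0.3, 0.4)
(0.66, -0.4, 0.0, -0.2)
(0.62, 0.4, 1.4, 0.6)
(0.58, 0.6, 1.5, -0.3)
(0.54, 0.1, 0.7, 0.1)
(0.5, -0.2, 0.9, -0.1)
(0.46, -0.2, 1.0, 0.2)
(0.42, 0.5, 0.5, 0.6)
(0.38, -0.4, 1.0, -0.4)
(0.34, -0.5, -0.3, 0.4)
(0.3, 0.0, 1.0, -1.1)
(0.26, -0.2, 0.5, -0.4)
(0.22, -0.8, 1.0, -0.4)
(0.18, -0.3, 1.1, -0.2)
(0.14, -0.7, 0.8, 0.1)
(0.1, -0.3, 0.6, 0.5)
39.1583 [413.60891655 416.63613838 152.67209969]
side lid_edge [(array([409.3, 413.1, 154.2]), 0.7)]
side handle_mid [(array([388.2, 226.3, 122.3]), 0.61)]
top lid_edge [(array([408.1, 421.6, 153.7]), 0.9)]
top handle_mid [(array([390.1, 226.9, 125. ]), 0.53)]
```

```bash
python3 - <<'E'
from h import *
f0=np.load("f1.npy")
p=np.array(robot.observe()["tcp_pos"]); z=p[2]; log=[]
def fz(n=4):
    v=[]
    for _ in range(n): robot.hold(.04); v.append(F()[2]-f0[2])
    return np.mean(v)
while z>128:
    near=bool(log) and log[-1][1]>3
    z-=.3 if near else .8
    robot.servo_line([p[0],p[1],z],feed=20); f=fz(); log.append((round(z,1),round(f,1)))
    if f>13.3: break
hold=[]
for _ in range(7): hold.append(round(fz(3),1))
print(log,hold,robot.observe()["tcp_pos"],robot.observe()["t"])
E
```

```text
[(np.float64(152.4), np.float64(-0.1)), (np.float64(151.6), np.float64(0.5)), (np.float64(150.8), np.float64(0.4)), (np.float64(150.0), np.float64(0.4)), (np.float64(149.2), np.float64(0.2)), (np.float64(148.4), np.float64(0.5)), (np.float64(147.6), np.float64(1.1)), (np.float64(146.8), np.float64(0.5)), (np.float64(146.0), np.float64(1.0)), (np.float64(145.2), np.float64(-0.0)), (np.float64(144.4), np.float64(0.5)), (np.float64(143.6), np.float64(0.5)), (np.float64(142.8), np.float64(0.3)), (np.float64(142.0), np.float64(0.5)), (np.float64(141.2), np.float64(-0.2)), (np.float64(140.4), np.float64(0.5)), (np.float64(139.6), np.float64(3.5)), (np.float64(139.3), np.float64(5.3)), (np.float64(139.0), np.float64(6.5)), (np.float64(138.7), np.float64(7.7)), (np.float64(138.4), np.float64(8.6)), (np.float64(138.1), np.float64(9.7)), (np.float64(137.8), np.float64(11.3)), (np.float64(137.5), np.float64(12.6)), (np.float64(137.2), np.float64(14.1))] [np.float64(13.6), np.float64(14.3), np.float64(13.8), np.float64(13.8), np.float64(14.2), np.float64(13.3), np.float64(14.0)] [413.92185587 416.84770069 138.85828837] 50.75
```

```bash
python3 - <<'E'
from h import *
p=np.array(robot.observe()["tcp_pos"])
robot.servo_line([p[0],p[1],p[2]+4],feed=10); robot.servo_line([p[0],p[1],300],feed=120); robot.hold(.5)
print(robot.observe()["t"],F()-np.load("f1.npy"))
for c in("side","top"):
    im=viewer.read_camera(c)
    for n in("lid_edge","handle_mid"):print(c,n,[(world(k["at"],c).round(1),k["confidence"]) for k in viewer.pinpoint(n,c)[:1]])
    if c=="side": cv2.imwrite("pics/f.png",cv2.resize(im[40:240,200:440,::-1],None,fx=2,fy=2))
E
```

```text
53.425 [0.05720496 1.09486813 0.63908553]
side lid_edge [(array([404.5, 416.8, 139.4]), 0.67)]
side handle_mid [(array([386.6, 223.7, 118.2]), 0.45)]
top lid_edge [(array([406.9, 422.3, 140.4]), 0.9)]
top handle_mid [(array([391.7, 226.5, 122.3]), 0.68)]
```

View pics/f.png

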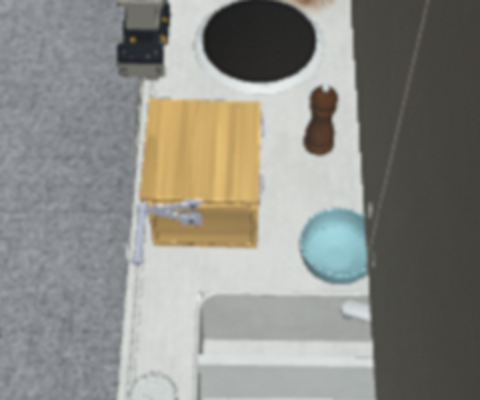

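The lid is flat (px 205,150), the stay is folded (170,210), and the bowl and tin are in place.

```bash
python3 -c "
from h import *
print(robot.job_done())"
```

```text
the job is handed in; nothing more can be done
None
```

I unlocked the stay, lowered the lid gently, pressed it onto the seal at about 14 N at the tool for about 0.8 s, backed the arm clear and handed the job in after about 54 s; the hand-in gave no verdict.

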